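# Turn the sample leaf over beneath the counter shelf

## Robot

A 6-joint arm with a two-finger parallel gripper is mounted at the origin on the work surface. World frame = base frame: x ahead of the robot, y to its left, z up, the work surface at z = 0. Lengths are in mm, angles in rad, forces in N, time in s.
With the tool pointing down it reaches from about 275 to 825 mm from the base axis. Payload 5.2 kg.
Tool frame: the origin (TCP) lies at the very end of the fingers, on their centre line; the grasp point (between the pads) lies 19 mm behind it; z points along the fingers, y is the line along which they close (so a half turn about z gives the same grasp; the last joint's range is limited). The gripper opens to 93 mm and grips with 3 to 60 N. Pads are 15 mm wide; open, the fingers measure 128 mm over their backs; the gripper's body (75 mm by 188 mm) begins 65 mm behind the grasp point.
Start: joints at [-1.349, 0.259, 1.535, -0, 1.348, -0.203], TCP at [226.697, -501.112, 218.653] pointing down, gripper open.
Joint ranges: [-3.14, 3.14], [-0.91, 2.08], [0.19, 2.58], [-1.22, 4.36], [0.22, 2.71], [-3.12, 3.12]. Speed limits (rad/s): [2.57, 2.57, 3.14, 3.14, 3.14, 3.14].

## Interface

Orientations are given as [roll, pitch, yaw] about the fixed x, y, z axes, in that order (R = Rz(yaw) Ry(pitch) Rx(roll)).
In Python, from bench import robot gives the robot as it stands. The module is installed in compiled form; this text tells all that it offers. Calls block until the motion is done:
- robot.move_ptp(position, orientation): joint-space move of the TCP to a pose.
- robot.move_linear(position, ori=None, speed=150, f_stop=None): straight line of the TCP; ori=None keeps the orientation; speed is the mean speed in mm/s. With f_stop (N) it stops when the force on the tool has changed by that much, and returns True; else False.
- robot.move_j(angles): joint-space move.
- robot.move_gripper(opening): opening from 0.0 (shut) to 1.0 (fully open); the grip force is fixed at half the most; returns when the fingers have stopped.
- robot.sleep(seconds).
- robot.inverse_kinematics(position, orientation): joint angles nearest the present ones, or None.
- robot.get_image(name): name is "side" or "top" or "wrist"; returns a dict with "img" (420x560x3 uint8, blue, green, red), "fovy" (degrees; the focal length in pixels is half the picture's height over the tangent of half this angle, whatever the lens; pixels are square), "cx", "cy" (the principal point, pixels), "k1" (the pictures are not rectified: a ray, as slopes to the right and down, at radius r is drawn at 1 + k1 r^2 times it, then the intrinsics apply), "eye" and "orientation" of the camera in the world. Camera axes: x right, y down, z forward; pixel columns grow to the right and rows downward; lengths in mm; the calibration is good to about 2 mm. A picture is of the moment at which its call begins. There is no depth.
A pose or a line that the arm cannot do raises robot.MotionError and nothing moves.
- robot.hand_in(): hands the job in; it is judged then, once.
Readings, each from a call of its own:
- robot.current_t(): time.
- robot.current_qpos(): joint angles.
- robot.current_joint_vel(): joint speeds.
- robot.current_joint_efforts(): joint torques, N m.
- robot.current_tcp_pos(): TCP position.
- robot.current_eef_rot(): TCP orientation.
- robot.current_contact_force(): force on the tool from outside, world axes, zero at the start.
- robot.current_ft_torque(): the same for the moment, N m.
- robot.current_gripper_width(): opening from 0.0 (shut) to 1.0 (fully open).
- robot.current_finger_force(): force on a finger pad.
Only numpy, scipy, OpenCV 4.12 (cv2) and the standard library are available. Lean on these libraries where they do the work, as an engineer would, in place of code of your own. Each camera call takes 0.05 s, during which the arm holds its last target. There are 200 camera calls.

## Task

A customer wants to see the other side of the sample leaf that carries the round cabinet knobs. Take that leaf by its steel peg and turn it over beneath its low shelf, like a page, until it lies fully down on the other side, then let go. Leave the leaf with the bar pulls as it is.

Things in the scene. Friction and masses are not known exactly. Their poses are not given: they have to be found in the camera images.
- knob_stand: Fixed white stand, 160 mm deep (x) by 250 mm wide (y), holding the leaf with round knobs. Origin: centre of its underside, on the counter; x points away from the robot (yawed a little), y left, z up. The leaf's hinge axis runs along x, 50 mm above the origin. A shelf on thin posts covers x = -30 to 90 mm, underside 178 mm, top 192 mm up, small stock (to 50 mm high) on its rear half.
- knob_leaf (a joint): Angle of the leaf with three round knobs (30 mm wide): plywood, 160 mm along the hinge, 8 mm thick, outer edge 112 mm from the axis, front edge at stand x = -80 mm. 0: flat on the stand's left (+y), knobs up; pi/2: upright, 16 mm below the shelf; pi: turned over, flat on the right (-y). Hard stops at 0 and pi; starts at 0.03 to 0.6. Stiff hinge (0.22 N m): stays where left; about 5 N at the peg.
- knob_leaf_peg (a point): Mid-point of the knob leaf's handle peg: a round steel rod 12 mm thick, parallel to the hinge, 54 mm long from the leaf's front edge towards the robot, 18 mm collar at its end. At stand x = -107 mm, 95 mm from the hinge axis (it moves on that arc), 27 mm before the leaf's edge, 77 mm before the shelf. Can be pinched from above, fingers closing across it; it then turns between the fingers.
- pull_leaf_peg (a point): The same point on the peg of the other leaf, which carries three bar pulls (56 mm long) in a second stand of the same size and build beside the first. Not to be turned.

How it is judged (in metres and radians):
At the end, for the whole second after the job is handed in: The leaf with the round knobs lies turned over on the right side of its stand, within 11 degrees of flat (joint above 2.95 rad), at rest and released; the peg of the leaf with bar pulls is within 15 mm of where it began (value of joint knob_leaf above 2.95 rad and velocity of joint knob_leaf between -0.1 and 0.1 rad/s and distance of pull_leaf_peg from where it was at the start of the episode below 0.015 m); the robot touches nothing.
It fails at once if the leaf with the bar pulls is turned (its peg moves more than 25 mm) (distance of pull_leaf_peg from where it was at the start of the episode above 0.025 m).
It also fails if it takes over 35 s, if anything falls off the work surface, if the arm or the gripper's body presses on something with over 40 N, if the wrist force passes 120 N, or if a joint passes its speed limit or range.

## Working session

There is one attempt and no reset: what is moved stays moved. The work goes in short steps, each a Python script; the robot and the scene stay as the last script left them, time stands still between calls to the robot, and variables do not carry over. Pictures are saved under pics/ and viewed, at most 10 in all, crops included, and the job is handed in when it is done.

```bash
mkdir -p pics; cat > h.py <<'E'
import numpy as np, cv2, json
from bench import robot
from scipy.spatial.transform import Rotation as R
def snap(name,fn):
    d=robot.get_image(name); cv2.imwrite('pics/'+fn+'.png',d['img'])
    c={k:(np.array(d[k]).tolist() if k!='img' else 0) for k in d if k!='img'}
    json.dump(c,open('pics/'+fn+'.json','w')); return d
def rot(c):
    o=np.array(c['orientation'],float)
    return R.from_euler('xyz',o).as_matrix() if o.size==3 else o.reshape(3,3)
def K(c):
    f=210/np.tan(np.radians(c['fovy'])/2)
    return np.array([[f,0,c['cx']],[0,f,c['cy']],[0,0,1]])
def ray(fn,uv):
    c=json.load(open('pics/'+fn+'.json'))
    p=cv2.undistortPoints(np.array([[uv]],float),K(c),np.array([c['k1'],0,0,0.]))[0,0] if c['k1'] else ((np.array(uv)-[c['cx'],c['cy']])/K(c)[0,0])
    d=rot(c)@np.array([p[0],p[1],1]); return np.array(c['eye']),d/np.linalg.norm(d)
def tri(*obs):
    A=np.zeros((3,3));b=np.zeros(3);rs=[ray(*o) for o in obs]
    for e,d in rs:
        P=np.eye(3)-np.outer(d,d);A+=P;b+=P@e
    x=np.linalg.solve(A,b)
    return x,[np.linalg.norm((np.eye(3)-np.outer(d,d))@(x-e)) for e,d in rs]
def proj(fn,X):
    c=json.load(open('pics/'+fn+'.json'));M=rot(c)
    q,_=cv2.projectPoints(np.array(X,float).reshape(-1,1,3),cv2.Rodrigues(M.T)[0],-M.T@np.array(c['eye']),K(c),np.array([c['k1'],0,0,0.]))
    return q[:,0]
E
python3 - <<'E'
from h import *
for n in('side','top'):
    d=snap(n,n+'0'); print({k:d[k] for k in d if k!='img'})
print(robot.current_t(),robot.current_eef_rot())
E
```

```text
{'fovy': 47.186087112077125, 'cx': 279.0187406885545, 'cy': 204.22143246467974, 'k1': 0.04970645073656247, 'eye': array([ 315.24215346, -543.47283038,  619.46521959]), 'orientation': array([-2.27538894,  0.01951656, -0.45163593])}
{'fovy': 56.59597615553253, 'cx': 275.65610773884316, 'cy': 211.7891790683413, 'k1': -0.020534561092421945, 'eye': array([425.53593852,  64.98229209, 795.13517094]), 'orientation': array([-2.97169682, -0.02149796, -1.59657518])}
0.1 [-3.14004084e+00 -3.49785061e-04  4.24774119e-01]
```

View pics/side0.png

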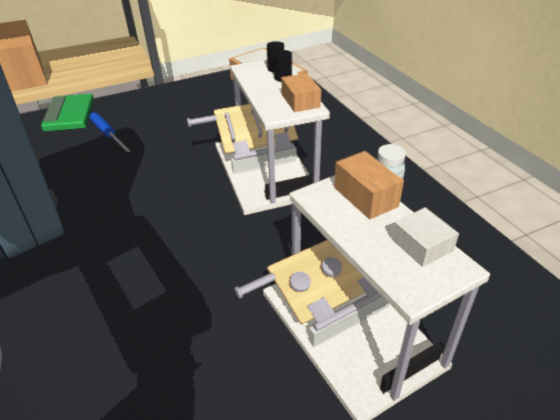

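View pics/top0.png

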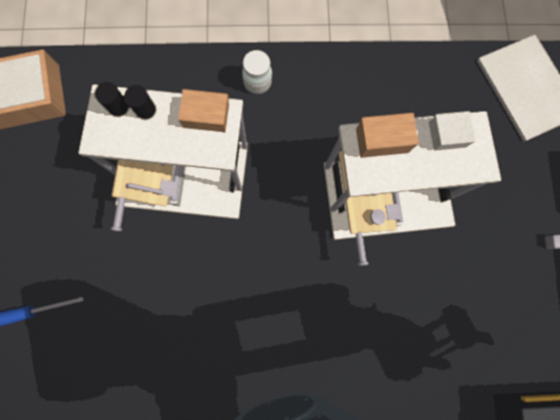

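The knob leaf is in the right-hand stand: its peg is at about (255,286) in side and (362,248) in top. The pull leaf is on the left. I'll enlarge both views.

```bash
python3 - <<'E'
import cv2
a=cv2.imread('pics/side0.png')[230:420,220:460]; b=cv2.imread('pics/top0.png')[100:280,310:510]
cv2.imwrite('pics/sc.png',cv2.resize(a,None,fx=3,fy=3,interpolation=2)); cv2.imwrite('pics/tc.png',cv2.resize(b,None,fx=3,fy=3,interpolation=2))
E
```

```text
(no output)
```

View pics/sc.png

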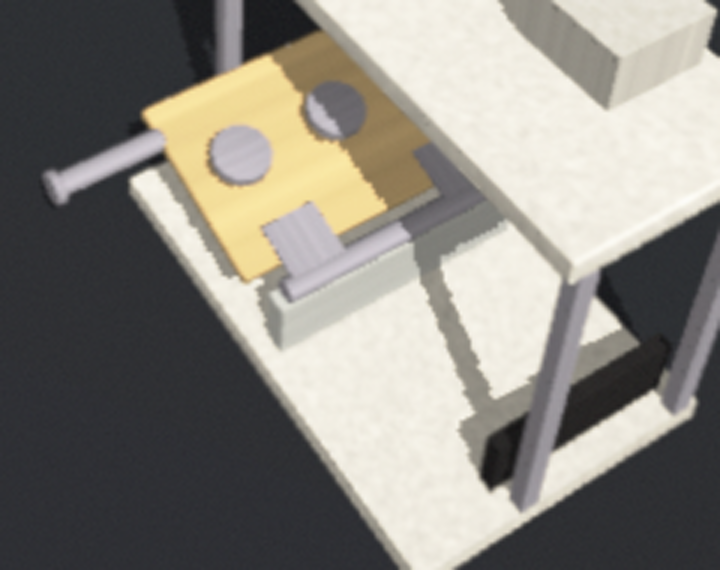

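View pics/tc.png

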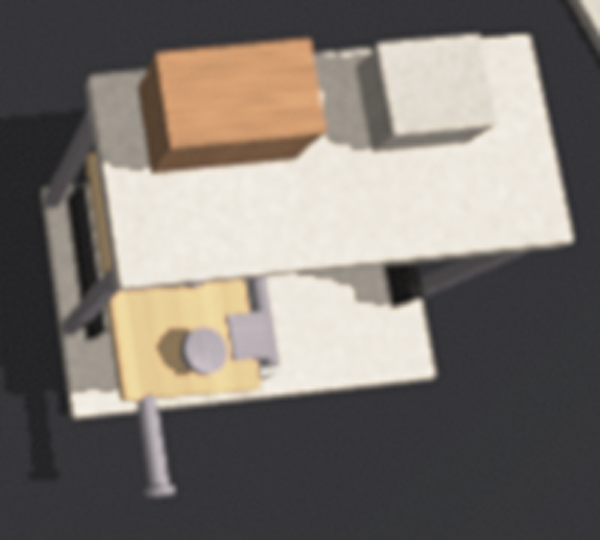

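In the crops, the side view has the peg collar at (57,187), the peg root at (163,143) and the hinge pin end at (290,290). The top view has them at (160,492), (148,400) and (268,368). Next I'll triangulate these and fit the stand model.

```bash
cat > fit.py <<'E'
from h import *
from scipy.optimize import least_squares
s=lambda u,v:('side0',(u/3+220-.33,v/3+230-.33)); t=lambda u,v:('top0',(u/3+310-.33,v/3+100-.33))
P={'collar':[s(57,187),t(160,492)],'root':[s(163,143),t(148,400)],'pin':[s(290,290),t(268,370)],
'fl':[s(132,182),t(73,413)],'fr':[s(408,568),t(435,377)],'shelfR':[s(572,270),t(573,242)],'shelfL':[t(118,288)]}
def model(p):
    x,y,yaw,th,zt=p; Rz=R.from_euler('z',yaw).as_matrix(); c,sn=np.cos(th),np.sin(th)
    L={'collar':(-134,95*c,50+95*sn),'root':(-80,95*c,50+95*sn),'fl':(-80,125,zt),'fr':(-80,-125,zt),'shelfR':(-30,-125,190),'shelfL':(-30,125,192)}
    return {k:Rz@np.array(v)+[x,y,0] for k,v in L.items()}
def res(p):
    m=model(p); return np.concatenate([(proj(f,m[k])[0]-uv)*(0.3 if 'shelf' in k else 1) for k in m for f,uv in P[k]])
if __name__=='__main__':
    for k in P:
        if len(P[k])>1: x,e=tri(*P[k]); print(k,x.round(1),np.round(e,1))
    f=least_squares(res,[500,-120,0,.3,12],loss='soft_l1'); print(f.x.round(3)); print(f.fun.round(1))
    np.save('fit.npy',f.x); m=model(f.x); print('pegmid',(m['collar']+m['root'])/2)
E
python3 fit.py
```

```text
collar [ 448.1 -112.    75.6] [0.1 0.1]
root [ 505.6 -108.6   73.8] [0.4 0.4]
pin [ 527.9 -195.5   47. ] [2. 2.]
fl [503.8 -72.6   6.6] [1.1 1.1]
fr [ 520.3 -319.4   16.7] [2.2 2.2]
shelfR [ 572.  -318.9  188.5] [1.2 1.2]
[ 591.339 -191.878   31.497   -6.021   11.191]
[ 1.2 -0.5 -0.6 -1.2 -1.7 -0.8 -0.7  0.5 -0.5 -1.   0.9  1.5  3.8  3.6
  0.1  0.7  0.3 -0.3  0.1  0.2  0.4  0.1]
pegmid [ 477.27938161 -109.06432204   74.62024087]
```

```bash
python3 - <<'E'
from h import *
robot.move_ptp([477.3,-109.5,170],[np.pi,0,.075]); robot.move_gripper(.7)
snap('wrist','w1'); print(robot.current_tcp_pos(),robot.current_eef_rot(),robot.current_t(),robot.current_qpos())
p=np.load('fit.npy'); from fit import model; m=model(p)
print({k:proj('w1',m[k])[0].round() for k in m}, robot.current_contact_force())
E
```

```text
[ 477.3263775  -109.44831704  169.99599951] [-3.14157504e+00 -3.36894021e-05  7.50982965e-02] 2.525 [-4.53653948e-01  1.90834683e-01  1.74838370e+00  3.45209822e-05
  1.20235407e+00  1.04203165e+00]
{'collar': array([274., 249.]), 'root': array([274., 176.]), 'fl': array([235., 164.]), 'fr': array([514., 165.]), 'shelfR': array([714., 123.]), 'shelfL': array([182.,  98.])} [-0.58689311 -0.78053789 -0.32131367]
```

View pics/w1.png

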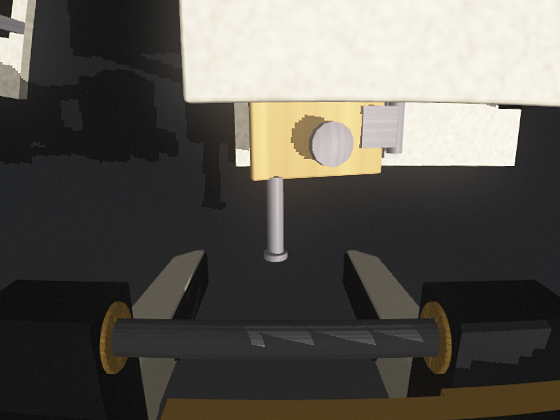

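The wrist view confirms the fit. The collar is seen at (275,253) against a predicted (274,249), and the root at (276,178) against (274,176). I'll refine the fit with these points, then grasp.

```bash
cat > go.py <<'E'
from h import *
import fit
from scipy.optimize import least_squares
P=fit.P
P['collar'].append(('w1',(275,254)));P['root'].append(('w1',(276.5,178)));P['fl'].append(('w1',(235,165)));P['fr'].append(('w1',(517,165)))
p=least_squares(fit.res,[590,-190,.08,.26,12],loss='soft_l1').x; print(p.round(3)); np.save('fit2.npy',p)
yaw=p[2]; Rz=R.from_euler('z',yaw).as_matrix()
def tcp(th,dz=0): return Rz@np.array([-107,95*np.cos(th),0])+[p[0],p[1],50+95*np.sin(th)-19+dz]
E
python3 - <<'E'
from go import *
th=p[3]; o=[np.pi,0,yaw]
print(tcp(th))
robot.move_linear(tcp(th,60),o)
print('stop',robot.move_linear(tcp(th),o,speed=60,f_stop=15))
robot.move_gripper(0.0)
print(robot.current_gripper_width()*93,robot.current_finger_force(),robot.current_contact_force(),robot.current_tcp_pos())
for a in [th+.1,th+.3]:
    print(robot.move_linear(tcp(a),speed=60,f_stop=40),robot.current_contact_force().round(1),robot.current_gripper_width()*93,robot.current_t())
d=snap('wrist','w2'); t=snap('top','t2')['img'][100:320,300:520]
cv2.imwrite('pics/c2.png',cv2.resize(np.hstack([d['img'][::2,::2],t[:210]]),None,fx=1.5,fy=1.5))
E
```

```text
[ 5.90999e+02 -1.91771e+02  8.40000e-02  2.94000e-01  1.49570e+01]
[ 476.73248818 -110.18113012   58.5704281 ]
stop False
10.911698751347318 30.0006303191185 [1.8319538  4.49589675 2.11713303] [ 476.55018324 -109.19128582   58.46203665]
False [1.1 6.7 2.2] 11.010463210858429 5.375
False [0.8 9.5 5.9] 11.065263789410801 5.8417
```

View pics/c2.png

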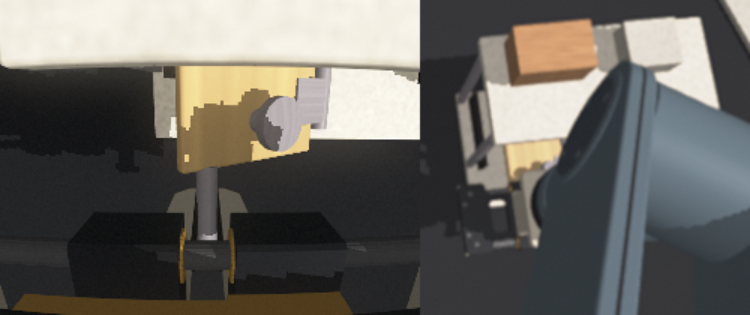

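The peg sits between the pads and the leaf is rising with low forces, so I'll continue along the arc.

```bash
python3 - <<'E'
from go import *
for a in np.linspace(p[3]+.5,3.13,12):
    s=robot.move_linear(tcp(a),speed=60,f_stop=35)
    print(round(a,2),s,robot.current_contact_force().round(1),round(robot.current_gripper_width()*93,1),round(robot.current_t(),2))
    if s: break
E
```

```text
[ 5.90999e+02 -1.91771e+02  8.40000e-02  2.94000e-01  1.49570e+01]
0.79 False [-1.3 14.3 12. ] 11.1 6.41
1.01 False [-4.4 19.8 22.3] 11.1 6.89
1.22 False [-6.6 12.5 24.4] 10.7 7.38
1.43 False [-3.7  3.8 15. ] 10.9 7.86
1.64 False [-1.8  0.8  6.4] 10.8 8.34
1.86 False [-0.4 -1.5  1.7] 10.9 8.82
2.07 False [-1.1  0.6 -1.1] 10.9 9.31
2.28 False [-2.1  0.4 -1.8] 11.2 9.79
2.49 False [-2.8  1.7 -3. ] 11.1 10.28
2.71 False [-3.4  2.5 -3.1] 11.0 10.76
2.92 False [-3.7  3.  -1.8] 10.8 11.24
3.13 False [-3.3  4.1 -1.3] 11.0 11.72
```

```bash
python3 - <<'E'
from go import *
d=snap('wrist','w3')['img']; t=snap('side','s3')['img']
cv2.imwrite('pics/c3.png',cv2.resize(np.hstack([d,t]),(800,300),interpolation=cv2.INTER_AREA))
E
```

```text
[ 5.90999e+02 -1.91771e+02  8.40000e-02  2.94000e-01  1.49570e+01]
```

View pics/c3.png

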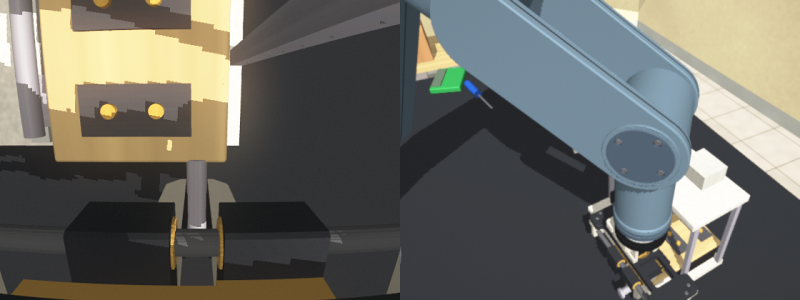

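The leaf is turned over: the wrist view shows its underside face and the peg still held at about (197,195). I'll press down gently to seat it, release, retreat and check.

```bash
python3 - <<'E'
from go import *
q=np.array(robot.current_tcp_pos()); print(q)
print(robot.move_linear(q+[0,0,-8],speed=25,f_stop=18),robot.current_tcp_pos(),robot.current_contact_force())
robot.move_gripper(.5); q=np.array(robot.current_tcp_pos())
robot.move_linear(q+[0,0,140],speed=120); snap('wrist','w4')
robot.move_ptp([226.7,-501.1,218.7],[np.pi,0,.425])
a=snap('side','s4')['img'];b=snap('top','t4')['img']; print(robot.current_t(),robot.current_contact_force())
cv2.imwrite('pics/c4.png',np.hstack([cv2.resize(a[200:420,220:500],None,fx=1.45,fy=1.45,interpolation=2),cv2.resize(b[90:310,310:550],None,fx=1.45,fy=1.45,interpolation=2)]))
E
```

```text
[ 5.90999e+02 -1.91771e+02  8.40000e-02  2.94000e-01  1.49570e+01]
[ 492.28433899 -294.8456046    32.25642165]
True [ 492.26927291 -294.75679481   31.95601617] [-0.80157552  0.96775962  6.28108294]
15.5417 [-1.1104761  -0.41393631  0.43930506]
```

View pics/c4.png

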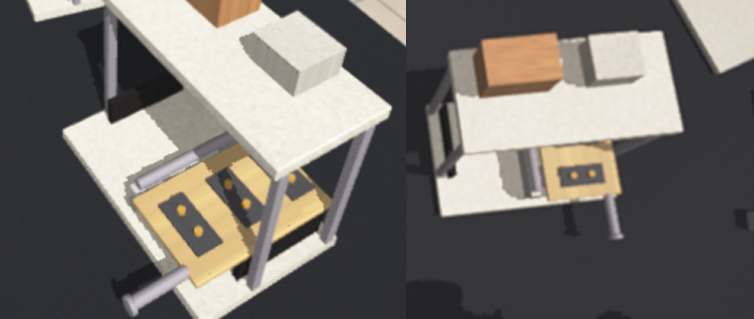

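```bash
python3 - <<'E'
from go import *
print(tri(('s4',(309.4,408.8)),('top0' if 0 else 't4',(454.6,251.2))))
print(tri(('s4',(220+183/1.45,200+276/1.45)),('t4',(310+(609-406)/1.45,90+199/1.45))))
for th in(3.14,2.95):
  X=Rz@np.array([-134,95*np.cos(th),0])+[p[0],p[1],50+95*np.sin(th)]; print(th,X,proj('s4',X),proj('t4',X))
E
```

```text
[ 5.90999e+02 -1.91771e+02  8.40000e-02  2.94000e-01  1.49570e+01]
(array([ 465.68274589, -297.21223733,   50.85316367]), [np.float64(2.340076882071824), np.float64(2.3400768820718034)])
(array([ 515.81042158, -295.23604659,   47.93366486]), [np.float64(0.7726236909608848), np.float64(0.7726236909610481)])
3.14 [ 465.46392169 -297.7044632    50.15130203] [[311.26962292 408.92429831]] [[454.46374908 252.52232736]]
2.95 [ 465.31773559 -295.97245125   68.0901515 ] [[310.79054607 400.19147966]] [[458.05358987 251.99106498]]
```

The peg triangulates at 48–51 mm high, so the leaf lies fully flat. The robot is clear, so I'm handing in.

```bash
python3 -c "
from bench import robot
print(robot.hand_in())"
```

```text
the job is handed in; nothing more can be done
None
```

The knob leaf is turned over and measures flat on the right of its stand, released with the robot clear; the arm never went near the bar-pull leaf, and I handed the job in just after 15.5 s (no verdict was returned).

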